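# Shut and lock a duct inspection door with its quarter-turn finger latch

## Robot

A 7-joint arm with a two-finger parallel gripper is mounted at the origin on the work surface. World frame = base frame: x ahead of the robot, y to its left, z up, the work surface at z = 0. Lengths are in m, angles in rad, forces in N, time in s.
With the tool pointing down it reaches from about 0.425 to 0.875 m from the base axis. Payload 4.7 kg.
Tool frame: the origin (TCP) lies at the very end of the fingers, on their centre line; the grasp point (between the pads) lies behind it (ctrl.tcp_to_grasp is the y of the grasp point in the tool frame, in m); y points along the fingers, x is the direction in which the jaws open and shut, and the axes are right-handed (so a half turn about y gives the same grasp; the last joint's range is limited). The gripper opens to 87 mm and grips with 3 to 60 N. Pads are 19 mm wide; open, the fingers measure 117 mm over their backs; the gripper's body (75 mm by 190 mm) begins 51 mm behind the grasp point.
Start: joints at [1.149, 0.321, -0.07, 1.45, 0.023, 1.371, -0.057], TCP at [0.274, -0.589, 0.185] pointing down, gripper open.
Joint ranges: [-2.86, 2.86], [-0.3, 2.09], [-1.38, 1.24], [0.06, 2.45], [-1.56, 4.7], [0.09, 2.05], [-2.69, 2.69]. Speed limits (rad/s): [2.57, 2.57, 3.14, 3.14, 3.14, 3.14, 3.14].

## Interface

Orientations are given as a rotation vector (axis times angle).
In Python, from bench import ctrl, get_image, workorder gives the robot as it stands.
- The arm moves only by the tool drive_tool, never from a script. Its argument "increments" is text: rows parted by semicolons, each of 5 numbers parted by spaces: the shift along the tool's x, y, z in mm, then the turn about the tool's y in degrees, then the closure in counts, from 0 (fully open) to 255 (shut). In form: tx ty tz yaw fingers; .... A call has 1 to 20 rows; each row shifts and turns the commanded pose from where the row before left it, along the tool's axes as they then stand; what a row does not reach is not made up. A row lasts 1/8 s, in which the tool goes at most 62.5 mm and 10.7 degrees, less where a joint would pass 70% of its speed; a pose out of reach is approached as far as the arm can. A call is refused whole if a number of a shift passes 62.5 or a number of a turn 10.7, either way. A call with a gripper value outside its range is refused whole. The fingers move at their own pace and stop on an object; "squeeze" is the grip in N (left out, the last holds). Time passes only in rows, so rows that do not move let the fingers close. It gives the time, the measured TCP pose, the force and the opening at its end, in the units of the state.
- ctrl.get_state(): the state, without advancing time (a new reading comes with each control period).
- get_image(name): name is "scene" or "top" or "wrist"; returns a dict with "img" (420x560x3 uint8, red, green, blue), "mtx" (3x3 intrinsics, pixels), "camera_from_world" (4x4, takes a point from world to camera coordinates). Camera axes: x right, y up, looking along -z (the intrinsics and any distortion apply to the point x, -y, -z); pixel columns grow to the right and rows downward; lengths in m; the calibration is good to about 2 mm. A picture is of the moment at which its call begins. There is no depth.
- workorder.close_job(): hands the job in, once; it reports no verdict.
The state is a dict: "time": time; "joint_positions": joint angles; "qd": joint speeds; "joint_torque": joint torques, N m; "position": TCP position; "tool_rot": TCP orientation; "ft_force": force on the tool from outside, world axes, zero at the start; "torque": the same for the moment, N m; "grip_width": opening from 0.0 (shut) to 1.0 (fully open).
Only numpy, scipy, OpenCV 4.12 (cv2) and the standard library are available. Lean on these libraries where they do the work, as an engineer would, in place of code of your own. Each camera call takes 0.05 s, during which the arm holds its last target.

## Task

The inspection door on top of the sheet-metal duct is standing slightly ajar on its gasket. With the fingertips in the slot of its round latch, press the door fully shut and turn the latch a quarter turn clockwise, as far as it goes, so that the cam catches under the frame and the door stays shut when you take your hand away. Nothing is to be lifted: do not swing the door open, and leave the things lying around where they are.

Things in the scene. Friction and masses are not known exactly. Their poses are not given: they have to be found in the camera images.
- duct: galvanised duct section, fixed on the bench: 305 mm deep (its x), 500 long (its y), 152 high. Origin: centre of its underside; x points from the latch side to the hinge. A 230 x 230 x 24 mm door is centred on its top; shut, its upper face is 186 mm above the bench. The latch axis is 47 mm from the origin towards -x, at y = 0; the hinge line, along y, is at x = +122.5 mm, 162 mm above the bench
- panel (a joint): opening angle of the door, rad: 0 shut, against a stop; grows as it opens upward. A spring hinge and foam gasket hold it ajar at 0.05 to 0.09; pressing it shut at the latch takes 5 to 7 N, and it springs ajar again unless the latch is locked. Locked, it stands at about 0.01
- latch (a joint): turn of the latch, rad: 0 unlocked (slot parallel to the hinge), 1.571 locked (slot square to the hinge, in line with two small marks on the rim), stops at both ends, clockwise from above; starts at 0 to 0.35. Takes 0.2 to 0.4 N m, stays where left. Its cam goes under the frame in the last 40 degrees, only while the door is held within 3 mm of shut; else it hits the frame's edge or passes over
- latch_slot (a point): centre of the floor of the latch's slot, on the latch axis; z up out of the door, y along the slot. The latch is a grey disc, 90 mm across, let into the door, top level with a fixed black rim (106 mm, 4 mm above the door). The black-floored slot runs right across: 30 mm wide (34 at the mouth), 16 deep, 90 long, closed at its ends by the rim. Door shut: its floor is 174 mm above the bench
- tape_roll_mid (a point): roll of aluminium foil tape, loose, standing flat, 84 mm diameter, 48 mm high, on top of the duct beside the door; the point is its centre. Leave alone
- screw_box_mid (a point): small cardboard box of screws, loose, 80 x 60 x 45 mm high, on top of the duct at the other side of the door; the point is its centre. Leave alone
- jar_mid (a point): closed glass jar, loose, 72 mm diameter, 95 mm high, on the bench at one end of the duct; the point is its centre. Leave alone
- tape_measure_mid (a point): tape measure, loose, 70 x 40 x 64 mm high, on the bench at the other end of the duct; the point is its centre. Leave alone

How it is judged:
At the end, for the whole second after the job is handed in: the latch is turned to within 0.17 rad (10 degrees) of its locked stop and the door is held shut by the cam (opening angle under 0.02 rad, about 4 mm at its front edge), with nothing pressing on it (value of joint latch above 1.4 rad and value of joint panel below 0.02 rad); the robot touches nothing.
It fails at once if the door is lifted open (value of joint panel above 0.2 rad).
It fails at once if the roll of tape is moved or lifted by more than 25 mm (distance of tape_roll_mid from where it was at the start of the episode above 0.025 m).
It fails at once if the box of screws is moved or lifted by more than 25 mm (distance of screw_box_mid from where it was at the start of the episode above 0.025 m).
It fails at once if the jar is moved or lifted by more than 25 mm (distance of jar_mid from where it was at the start of the episode above 0.025 m).
It fails at once if the tape measure is moved or lifted by more than 25 mm (distance of tape_measure_mid from where it was at the start of the episode above 0.025 m).
It also fails if it takes over 40 s, if anything falls off the work surface, if the arm or the gripper's body presses on something with over 40 N, if the wrist force passes 120 N, or if a joint passes its speed limit or range.

## Working session

There is one attempt and no reset: what is moved stays moved. The work goes in short steps, Python scripts to look and compute and a tool call to move; the robot and the scene stay as the last step left them, time stands still between calls to the robot, and variables do not carry over. Pictures are saved under pics/ and viewed, and the job is handed in when it is done.

Besides the shell and the picture viewer there is one more tool, called after "Call:" as name(argument=value, ...), one argument or row to a line, values as JSON. drive_tool: Moves the arm, as the interface text tells. Its arguments: {"type":"object","properties":{"increments":{"type":"string"},"squeeze":{"type":"number"}},"required":["increments"]}

```bash
ls; mkdir -p pics; python3 - <<'E'
from bench import ctrl, get_image, workorder
import cv2,numpy as np
print(ctrl.get_state()); print(ctrl.tcp_to_grasp)
for n in ["scene","top","wrist"]:
    d=get_image(n); cv2.imwrite(f"pics/{n}0.png",d["img"][:,:,::-1]); print(n,d["mtx"],d["camera_from_world"])
E
```

```text
pics
{'time': 0.0, 'joint_positions': array([ 1.14906341,  0.32183352, -0.07009851,  1.45169574,  0.02258533,
        1.37080529, -0.05687305]), 'qd': array([ 0.00101647,  0.00012306,  0.00064633, -0.00069414,  0.00153313,
        0.00215872,  0.00159771]), 'joint_torque': array([ 2.41714934e-04, -4.91285098e+01, -4.03567208e-01, -3.12526131e+01,
       -6.37806044e-02,  4.37191303e-02,  1.61109811e-04]), 'position': array([ 0.27410097, -0.58867273,  0.18424445]), 'tool_rot': array([-1.38344062,  0.88366924, -0.88089411]), 'ft_force': array([-0.17001577, -0.27830919, -0.86272494]), 'torque': array([-0.01813114, -0.00100523, -0.00802055]), 'grip_width': 0.9990625816132385}
-0.0187
scene [[427.29334963   0.         283.97419302]
 [  0.         427.29334963 209.63404451]
 [  0.           0.           1.        ]] [[ 0.16133081  0.98688774  0.00499618 -0.10177424]
 [-0.7229108   0.11472798  0.68134974  0.36997348]
 [ 0.6718425  -0.1135345   0.73194096 -1.6451161 ]
 [ 0.          0.          0.          1.        ]]
top [[485.49815709   0.         274.28081017]
 [  0.         485.49815709 203.12737143]
 [  0.           0.           1.        ]] [[-2.18446137e-03 -9.99873721e-01  1.57407162e-02  6.24651011e-03]
 [ 9.92775781e-01 -2.80080952e-04  1.19984043e-01 -6.24581634e-01]
 [-1.19964482e-01  1.58891023e-02  9.92651026e-01 -1.21741386e+00]
 [ 0.00000000e+00  0.00000000e+00  0.00000000e+00  1.00000000e+00]]
wrist [[323.67268981   0.         278.67738917]
 [  0.         323.67268981 214.04535383]
 [  0.           0.           1.        ]] [[ 0.42131445 -0.90691256 -0.00193349 -0.64766589]
 [ 0.87696715  0.40794453 -0.25398795  0.02994905]
 [ 0.23113362  0.10531318  0.96720545 -0.39015197]
 [ 0.          0.          0.          1.        ]]
```

View pics/scene0.png

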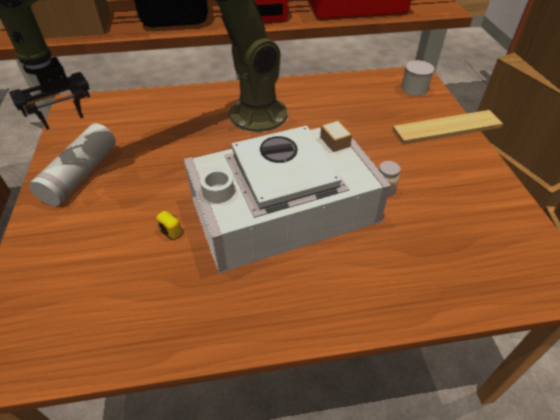

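View pics/top0.png

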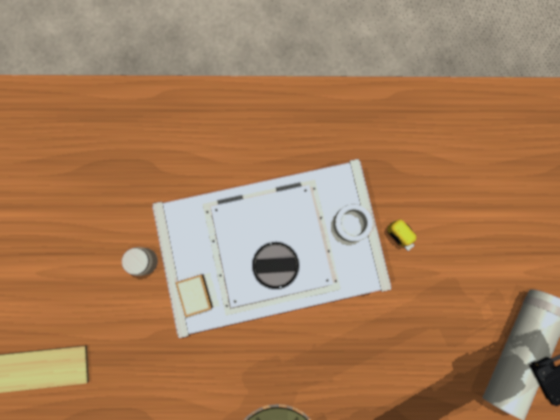

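View pics/wrist0.png

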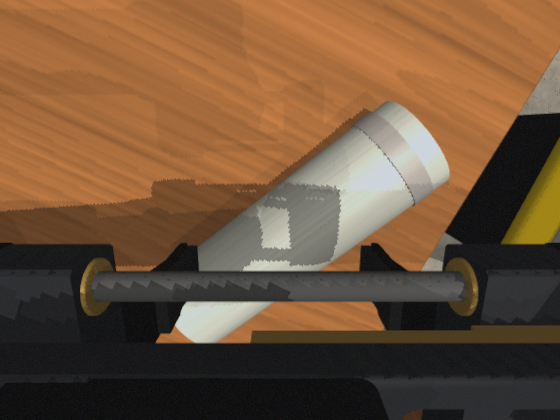

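```bash
python3 - <<'E'
import cv2
im=cv2.imread("pics/top0.png"); 
cv2.imwrite("pics/topA.png",cv2.resize(im[225:305,225:325],None,fx=7,fy=7,interpolation=cv2.INTER_CUBIC))
cv2.imwrite("pics/topB.png",cv2.resize(im[150:345,145:395],None,fx=3,fy=3,interpolation=cv2.INTER_CUBIC))
E
```

```text
(no output)
```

View pics/topA.png

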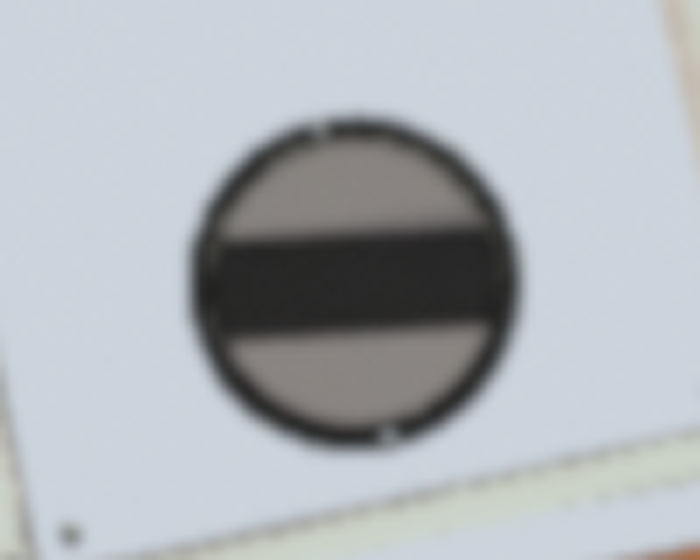

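View pics/topB.png

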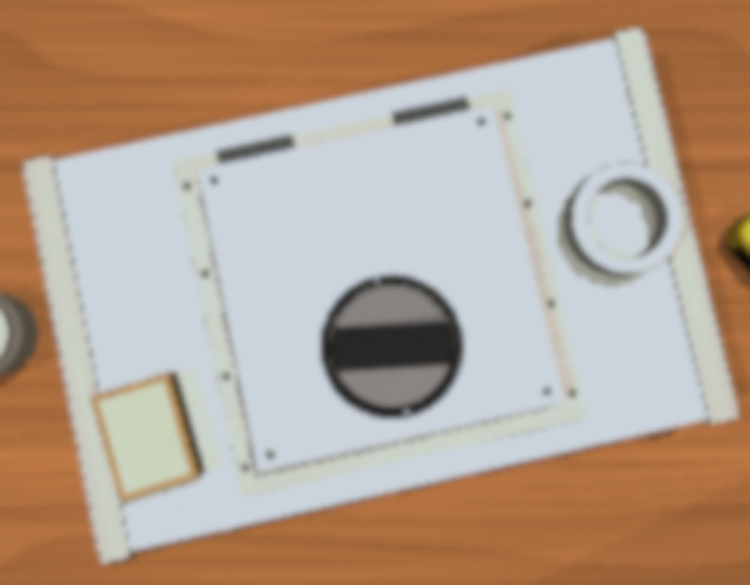

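```bash
cat > h.py <<'E'
from bench import ctrl, get_image, workorder
import cv2,numpy as np
from scipy.spatial.transform import Rotation as R
def bp(d,uv,z):
    M=d["camera_from_world"];K=d["mtx"];Rm=M[:3,:3];t=M[:3,3]
    c=-Rm.T@t
    v=np.array([(uv[0]-K[0,2])/K[0,0],-(uv[1]-K[1,2])/K[1,1],-1.])
    w=Rm.T@v
    return c+w*(z-c[2])/w[2]
def proj(d,p):
    q=d["camera_from_world"]@np.r_[p,1]; K=d["mtx"]
    return K[0,0]*q[0]/-q[2]+K[0,2], K[1,1]*(-q[1])/-q[2]+K[1,2]
def st():
    s=ctrl.get_state(); r=R.from_rotvec(s["tool_rot"]).as_matrix()
    print("t",s["time"],"p",s["position"].round(4),"F",s["ft_force"].round(2),"T",s["torque"].round(3),"g",round(s["grip_width"],3))
    print("R",r.round(3).tolist(),"q",s["joint_positions"].round(3))
    return s,r
E
python3 - <<'E'
from h import *
d=get_image("top")
a=lambda x,y:((x+.5)/7-.5+225,(y+.5)/7-.5+225)
b=lambda x,y:((x+.5)/3-.5+145,(y+.5)/3-.5+150)
P=lambda uv,z:bp(d,uv,z)[:2]
print("latch",[P(a(355.5,283),z).round(4) for z in(.19,.2,.205)])
c=[P(b(*q),.152) for q in((24,160),(640,30),(738,415),(105,562))]
print("corners",np.round(c,4), "ctr",np.mean(c,0))
for i in range(4):
    e=c[(i+1)%4]-c[i]; print(np.linalg.norm(e),np.degrees(np.arctan2(e[1],e[0])))
ang=lambda p,q,z:np.degrees(np.arctan2(*(P(q,z)-P(p,z))[::-1]))
print("marks",ang(a(388,436),a(320,130),.2), "slot",ang(a(490,230),a(220,242),.2),ang(a(493,320),a(232,337),.2))
for n,q,z in (("tape",(620,220),.2),("box",(147,437),.197)): print(n,P(b(*q),z).round(3))
print("jar",P((137,262),.095),"meas",P((403,234),.064))
st()
E
```

```text
latch [array([0.4669, 0.0058]), array([0.467, 0.006]), array([0.467 , 0.0061])]
corners [[ 0.6111  0.2917]
 [ 0.7149 -0.1922]
 [ 0.4134 -0.2609]
 [ 0.3054  0.2223]] ctr [0.51120748 0.01524348]
0.49487363172299276 -77.8993810587119
0.3091860267287607 -167.16585998277785
0.4950792267188329 102.6026857887466
0.3135215609047137 12.789894646818501
marks 12.491419764141355 slot 92.40947231445294 93.54741567619935
tape [ 0.56  -0.165]
box [0.401 0.186]
jar [0.47426683 0.3388882 ] meas [ 0.54289713 -0.31850846]
t 0.2 p [ 0.2742 -0.5889  0.1847] F [ 1.07 -0.21 -0.71] T [-0.018  0.037  0.018] g 1.0
R [[0.422, -0.001, 0.907], [-0.907, 0.001, 0.422], [-0.001, -1.0, -0.0]] q [ 1.149  0.322 -0.07   1.451  0.023  1.371 -0.057]
```

Call:
drive_tool(
  increments="0 -40 0 0 0; 0 -40 0 0 0; 0 -40 0 0 0; 0 0 50 0 60; 0 0 50 0 132; 0 0 50 0 132; 0 0 50 0 132; -45.8 0 22.6 0 132; -45.8 0 22.6 0 132; -45.8 0 22.6 0 132; -45.8 0 22.6 0 132; -45.8 0 22.6 0 132; -45.8 0 22.6 0 132; -45.8 0 22.6 0 132; -45.8 0 22.6 0 132; -45.8 0 22.6 0 132; -45.8 0 22.6 0 132",
  squeeze=20,
)

```text
time: 2.33
position: [0.4669, 0.0074, 0.3054]
tool_rot: [-1.385, 0.882, -0.883]
ft_force: [-0.3, -1.0, -0.0]
grip_width: 0.48
```

Call:
drive_tool(
  increments="0 0 0 -10.5 132; 0 0 0 -10.5 132; 0 0 0 -10.5 132; 0 0 0 -10.5 132; 0 0 0 -10.5 132; 0 0 0 -10.5 132; 0 0 0 -10.5 132; 0 0 0 -10.5 132; 0 0 0 -10.5 132; 0 0 0 -10.5 132; 0 0 0 -10.5 132; 0 0 0 -10.5 132; 0 0 0 -10.5 132; 0 0 0 -10.5 132; 0 0 0 -10.5 132; 0 0 0 0 132; 0 0 0 0 132",
)

```text
time: 4.45
position: [0.4671, 0.0058, 0.3053]
tool_rot: [-1.19, -1.239, 1.239]
ft_force: [0.6, -0.8, 0.1]
grip_width: 0.484
```

```bash
python3 - <<'E'
from h import *
s,r=st(); print("toolx",np.degrees(np.arctan2(r[1,0],r[0,0])))
for n in ["scene","top","wrist"]:
    d=get_image(n); cv2.imwrite(f"pics/{n}1.png",d["img"][:,:,::-1])
    np.savez(f"pics/{n}1.npz",**d)
E
```

```text
t 4.45 p [0.4671 0.0058 0.3053] F [ 0.63 -0.83  0.14] T [ 0.024 -0.078 -0.017] g 0.484
R [[-0.04, -0.0, -0.999], [0.999, -0.0, -0.04], [-0.0, -1.0, 0.0]] q [ 0.38  -0.093 -0.411  1.665 -0.037  1.562  1.581]
toolx 92.30494668447793
```

View pics/wrist1.png

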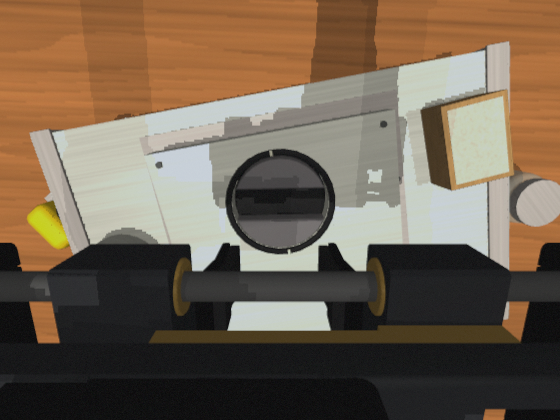

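View pics/scene1.png

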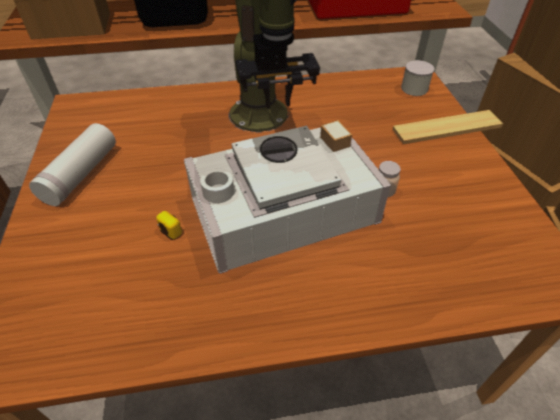

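```bash
python3 - <<'E'
from h import *
im=cv2.imread("pics/wrist1.png"); 
cv2.imwrite("pics/wristA.png",cv2.resize(im[140:300,200:360],None,fx=4,fy=4,interpolation=cv2.INTER_CUBIC))
E
```

```text
(no output)
```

View pics/wristA.png

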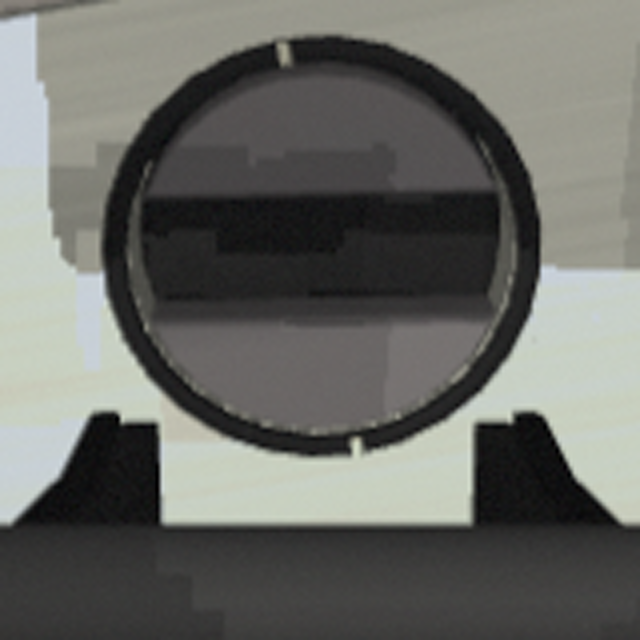

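```bash
python3 - <<'E'
from h import *
d=dict(np.load("pics/wrist1.npz"))
a=lambda x,y:((x+.5)/4-.5+200,(y+.5)/4-.5+140)
P=lambda uv,z:bp(d,uv,z)[:2]
for z in(.19,.197,.2,.205):
    c=[P(a(*q),z) for q in((103,246),(540,246),(321.5,36),(321.5,456))]
    print(z,P(a(321.5,246),z).round(4),P(a(320.5,250),z).round(4),"dia",np.linalg.norm(c[0]-c[1]),np.linalg.norm(c[2]-c[3]),"mid",(c[2]+c[3])/2)
ang=lambda p,q,z:np.degrees(np.arctan2(*(P(q,z)-P(p,z))[::-1]))
print("marks",ang(a(357,447),a(284,54),.2),"slot",ang(a(150,193),a(497,191),.2),ang(a(150,322),a(495,320),.2))
print(proj(d,[.4671,.0058,.3053]))
E
```

```text
0.19 [0.4672 0.0085] [0.4682 0.0082] dia 0.10871432576244558 0.10714366070187634 mid [0.46943381 0.0085473 ]
0.197 [0.4656 0.0084] [0.4666 0.0082] dia 0.1062958370216078 0.10476011340723694 mid [0.46782971 0.00844972]
0.2 [0.4649 0.0083] [0.4659 0.0081] dia 0.10525934184696308 0.1037385931381057 mid [0.46714223 0.0084079 ]
0.205 [0.4638 0.0082] [0.4648 0.0081] dia 0.10353184988922184 0.10203605935622034 mid [0.46599644 0.00833819]
marks -167.36778609025043 slot 92.63827557140425 92.64608035346943
(np.float64(276.71887467483054), np.float64(239.36330888239613))
```

Call:
drive_tool(
  increments="1 30 0 0 132; 0 30 0 0 132; 0 25 0 0 132; 0 12 0 0 132; 0 0 0 0 132; 0 0 0 0 132",
)

```text
time: 5.35
position: [0.4679, 0.0068, 0.2094]
tool_rot: [-1.19, -1.242, 1.24]
ft_force: [0.0, -0.3, 0.7]
grip_width: 0.48
```

```bash
python3 - <<'E'
from h import *
s,r=st(); print("toolx",np.degrees(np.arctan2(r[1,0],r[0,0])))
for n in ["scene","wrist","top"]:
    d=get_image(n); cv2.imwrite(f"pics/{n}2.png",d["img"][:,:,::-1])
im=cv2.imread("pics/wrist2.png"); 
cv2.imwrite("pics/wrist2A.png",cv2.resize(im[120:340,160:400],None,fx=3,fy=2.7,interpolation=cv2.INTER_CUBIC))
im=cv2.imread("pics/scene2.png"); 
cv2.imwrite("pics/scene2A.png",cv2.resize(im[80:230,200:380],None,fx=4,fy=4,interpolation=cv2.INTER_CUBIC))
E
```

```text
t 5.35 p [0.4679 0.0068 0.2094] F [ 0.04 -0.33  0.73] T [ 0.086 -0.112  0.024] g 0.48
R [[-0.043, 0.002, -0.999], [0.999, -0.0, -0.043], [-0.0, -1.0, -0.002]] q [ 0.375 -0.069 -0.422  1.833 -0.029  1.371  1.573]
toolx 92.45634922934188
```

View pics/wrist2A.png

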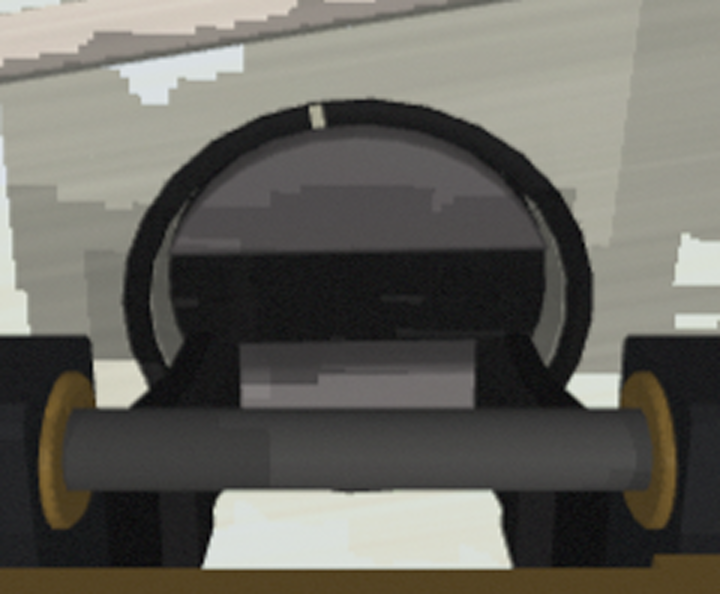

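View pics/scene2A.png

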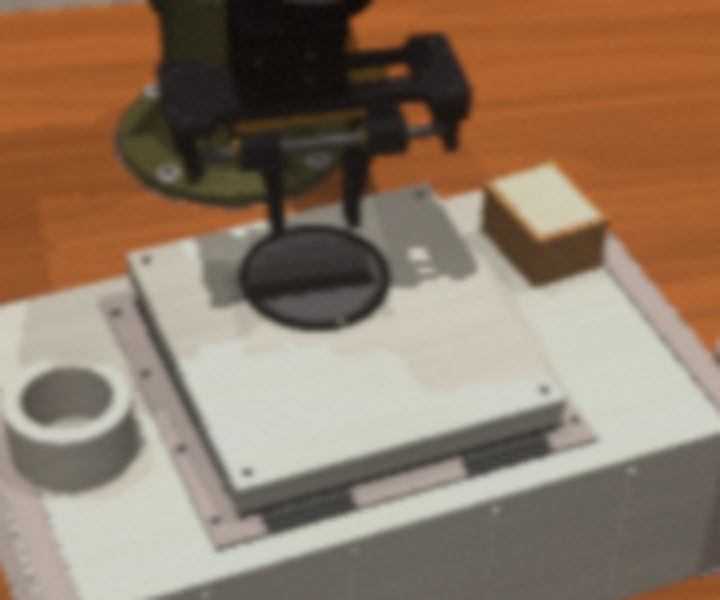

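```bash
python3 - <<'E'
from h import *
s,r=st()
p=s["position"]
for n in ["scene","wrist","top"]:
    d=get_image(n)
    print(n,[np.round(proj(d,p+r[:,0]*k+r[:,2]*m),1) for k in(-.028,.028) for m in (-.01,.01)],"latch",np.round(proj(d,[.467,.007,.198]),1))
    print([np.round(proj(d,p+r[:,0]*k+r[:,1]*-.0187),1) for k in(-.021,.021)])
E
```

```text
t 5.5 p [0.4678 0.0068 0.2093] F [-0.08  0.76  0.12] T [ 0.092 -0.109  0.014] g 0.484
R [[-0.043, 0.002, -0.999], [0.999, -0.0, -0.043], [-0.0, -1.0, -0.002]] q [ 0.375 -0.07  -0.422  1.833 -0.029  1.37   1.573]
scene [array([267.9, 149.6]), array([266.6, 145.1]), array([287.9, 147.1]), array([286.4, 142.6])] latch [277.3 149.1]
[array([269.6, 141.6]), array([284.7, 139.7])]
wrist [array([234.2, 254.2]), array([233.1, 225. ]), array([319.3, 254.1]), array([320.2, 224.9])] latch [277.1 233.1]
[array([241.2, 250.2]), array([311.9, 250.1])]
top [array([287.6, 259.5]), array([288. , 268.7]), array([262.1, 260.7]), array([262.5, 269.8])] latch [274.9 265. ]
[array([284.9, 264.3]), array([265.5, 265.2])]
```

```bash
python3 - <<'E'
import cv2
im=cv2.imread("pics/top2.png")
cv2.imwrite("pics/top2A.png",cv2.resize(im[200:340,200:340],None,fx=4,fy=4,interpolation=cv2.INTER_CUBIC))
E
```

```text
(no output)
```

View pics/top2A.png

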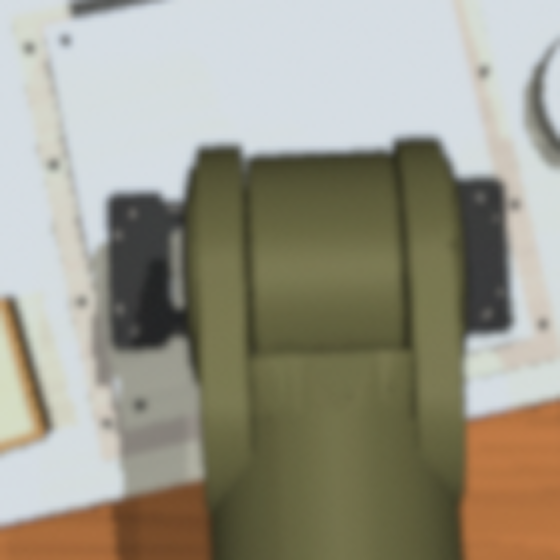

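```bash
python3 - <<'E'
from h import *
d=get_image("scene")
p=np.array([.2741,-.5887,.1842]); x=np.array([.422,-.907,0]);
for h in (0,.0187,.04,.07): print(h,[np.round(proj(d,p+x*k+np.array([0,0,h])),1) for k in(-.058,-.0435,.0435,.058)])
p=np.array([.4678,.0068,.2093]); x=np.array([-.043,.999,0]);
for h in (0,.0187,.04,.07): print(h,[np.round(proj(d,p+x*k+np.array([0,0,h])),1) for k in(-.035,-.021,.021,.035)])
im=cv2.imread("pics/scene0.png"); a=cv2.resize(im[40:140,0:110],None,fx=6,fy=6,interpolation=cv2.INTER_CUBIC)
cv2.imwrite("pics/s0A.png",a)
im=cv2.imread("pics/scene2.png"); a=cv2.resize(im[80:170,220:330],None,fx=7,fy=6.6,interpolation=cv2.INTER_CUBIC)
cv2.imwrite("pics/s2A.png",a)
E
```

```text
0 [array([ 87.4, 125.1]), array([ 82.5, 126.7]), array([ 52.3, 136.7]), array([ 47.1, 138.4])]
0.0187 [array([ 85.3, 119.9]), array([ 80.4, 121.5]), array([ 49.8, 131.5]), array([ 44.5, 133.2])]
0.04 [array([ 82.9, 113.8]), array([ 77.9, 115.4]), array([ 46.8, 125.4]), array([ 41.5, 127.1])]
0.07 [array([ 79.3, 105. ]), array([ 74.2, 106.6]), array([ 42.5, 116.5]), array([ 37. , 118.2])]
0 [array([264.7, 147.7]), array([269.8, 147.1]), array([284.7, 145.2]), array([289.6, 144.5])]
0.0187 [array([264.6, 142.3]), array([269.6, 141.6]), array([284.7, 139.7]), array([289.7, 139.1])]
0.04 [array([264.3, 135.9]), array([269.5, 135.3]), array([284.8, 133.4]), array([289.9, 132.8])]
0.07 [array([264. , 126.7]), array([269.2, 126.1]), array([284.9, 124.2]), array([290. , 123.6])]
```

View pics/s0A.png

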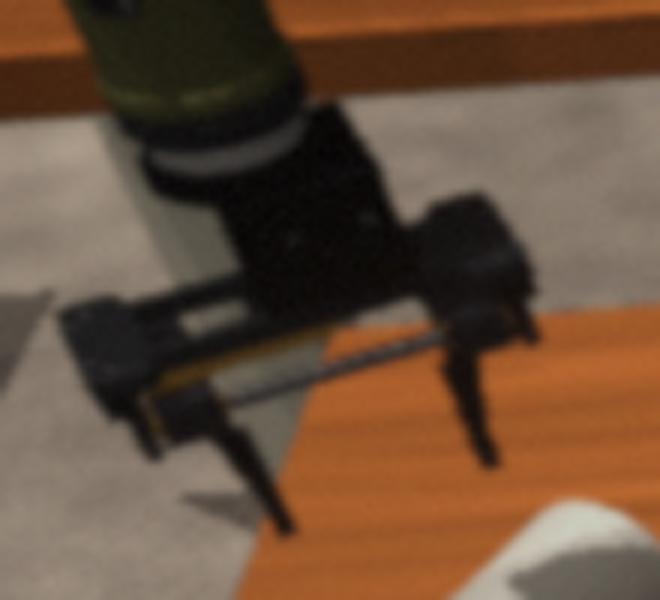

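View pics/s2A.png

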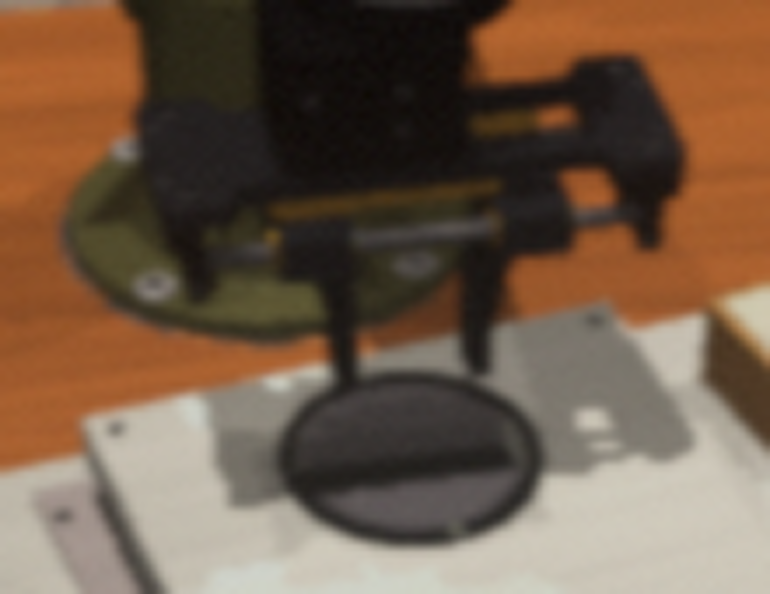

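Call:
drive_tool(
  increments="0 8 0 0 132; 0 8 0 0 132; 0 6 0 0 132; 0 0 0 0 132",
)

```text
time: 6.2
position: [0.4666, 0.0067, 0.1855]
tool_rot: [-1.187, -1.24, 1.241]
ft_force: [0.2, -0.9, -0.0]
grip_width: 0.484
```

```bash
python3 - <<'E'
from h import *
s,r=st(); 
for n in ["scene","wrist"]:
    d=get_image(n); cv2.imwrite(f"pics/{n}3.png",d["img"][:,:,::-1])
im=cv2.imread("pics/scene3.png"); a=cv2.resize(im[80:170,220:330],None,fx=7,fy=6.6,interpolation=cv2.INTER_CUBIC)
cv2.imwrite("pics/s3A.png",a)
im=cv2.imread("pics/wrist3.png"); 
cv2.imwrite("pics/w3A.png",cv2.resize(im[120:340,160:400],None,fx=3,fy=2.7,interpolation=cv2.INTER_CUBIC))
E
```

```text
t 6.2 p [0.4666 0.0067 0.1855] F [ 0.18 -0.92 -0.  ] T [ 0.131 -0.13  -0.011] g 0.484
R [[-0.043, -0.001, -0.999], [0.999, 0.0, -0.043], [0.0, -1.0, 0.001]] q [ 0.374 -0.057 -0.425  1.869 -0.024  1.325  1.569]
```

View pics/s3A.png

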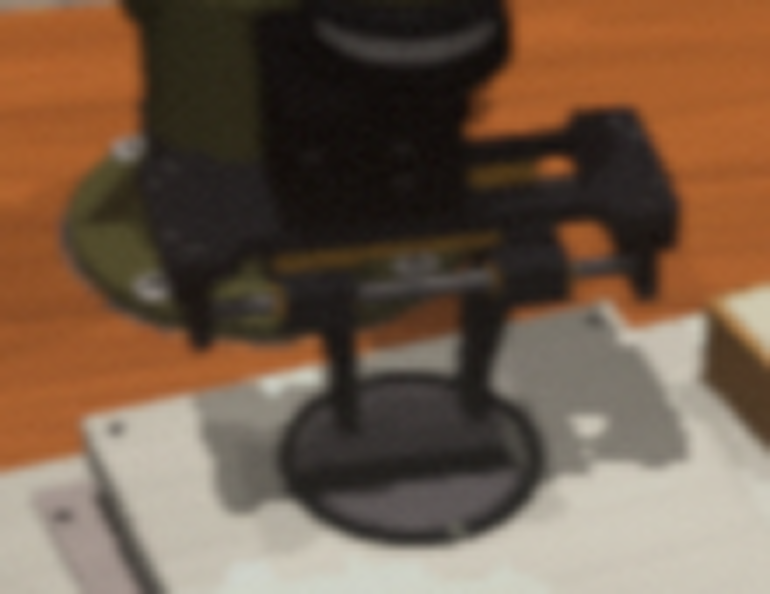

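View pics/w3A.png

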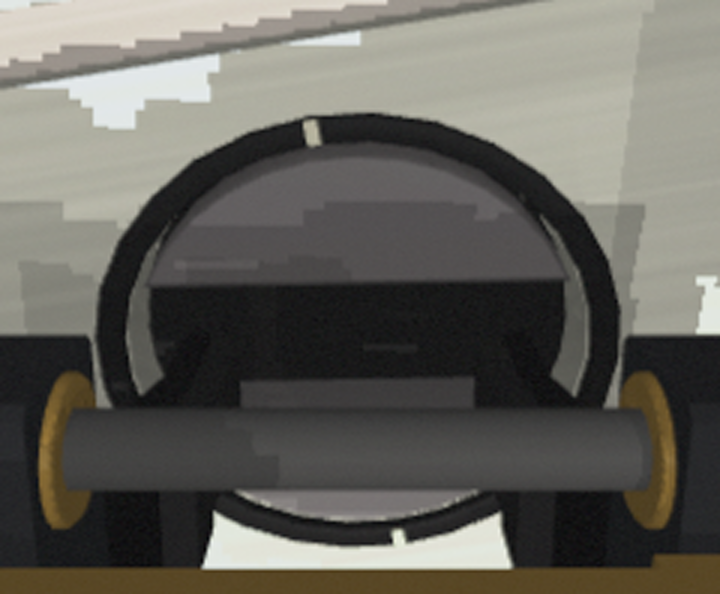

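```bash
python3 - <<'E'
from h import *
s,r=st(); p=s["position"]
sc=get_image("scene"); w=get_image("wrist")
print("cam wrist in tool", r.T@(-w["camera_from_world"][:3,:3].T@w["camera_from_world"][:3,3]-p))
for h in (.015,.02,.025,.03,.035):
  for m in (-.0095,0,.0095):
    f=lambda d:[np.round(proj(d,p-r[:,1]*h+r[:,2]*m+r[:,0]*k),1).tolist() for k in(-.021,.021)]
    print(h,m,"scene",f(sc),"wrist",f(w))
im=w["img"][:,:,::-1]
a=cv2.convertScaleAbs(cv2.resize(im[215:300,210:350],None,fx=5.5,fy=5.5,interpolation=cv2.INTER_CUBIC),alpha=3)
cv2.imwrite("pics/w3B.png",a)
im=sc["img"][:,:,::-1]
a=cv2.convertScaleAbs(cv2.resize(im[125:170,250:310],None,fx=12,fy=12,interpolation=cv2.INTER_CUBIC),alpha=2)
cv2.imwrite("pics/s3B.png",a)
E
```

```text
t 6.3 p [0.4672 0.0067 0.1863] F [ 0.1  -0.64 -0.27] T [ 0.097 -0.089 -0.   ] g 0.482
R [[-0.043, -0.0, -0.999], [0.999, -0.0, -0.043], [-0.0, -1.0, 0.0]] q [ 0.374 -0.057 -0.425  1.868 -0.024  1.326  1.569]
cam wrist in tool [ 0.00126852 -0.19950081  0.06979287]
0.015 -0.0095 scene [[270.4, 151.4], [285.3, 149.4]] wrist [[242.3, 262.0], [310.8, 261.9]]
0.015 0 scene [[269.8, 149.2], [284.6, 147.3]] wrist [[241.9, 247.4], [311.2, 247.3]]
0.015 0.0095 scene [[269.1, 147.1], [283.9, 145.2]] wrist [[241.4, 232.5], [311.5, 232.4]]
0.02 -0.0095 scene [[270.4, 149.9], [285.3, 148.0]] wrist [[241.4, 265.3], [311.6, 265.2]]
0.02 0 scene [[269.7, 147.8], [284.6, 145.9]] wrist [[240.9, 250.4], [312.0, 250.3]]
0.02 0.0095 scene [[269.1, 145.6], [283.9, 143.8]] wrist [[240.4, 235.2], [312.4, 235.1]]
0.025 -0.0095 scene [[270.3, 148.5], [285.4, 146.6]] wrist [[240.5, 268.8], [312.4, 268.7]]
0.025 0 scene [[269.7, 146.3], [284.7, 144.5]] wrist [[240.0, 253.6], [312.8, 253.5]]
0.025 0.0095 scene [[269.1, 144.2], [284.0, 142.3]] wrist [[239.4, 238.0], [313.3, 237.9]]
0.03 -0.0095 scene [[270.3, 147.1], [285.4, 145.1]] wrist [[239.5, 272.5], [313.3, 272.4]]
0.03 0 scene [[269.7, 144.9], [284.7, 143.0]] wrist [[239.0, 256.9], [313.8, 256.8]]
0.03 0.0095 scene [[269.0, 142.8], [284.0, 140.9]] wrist [[238.4, 240.9], [314.2, 240.8]]
0.035 -0.0095 scene [[270.3, 145.6], [285.4, 143.7]] wrist [[238.4, 276.4], [314.2, 276.3]]
0.035 0 scene [[269.6, 143.5], [284.7, 141.6]] wrist [[237.9, 260.4], [314.7, 260.3]]
0.035 0.0095 scene [[269.0, 141.3], [284.0, 139.5]] wrist [[237.3, 244.0], [315.2, 244.0]]
```

View pics/w3B.png

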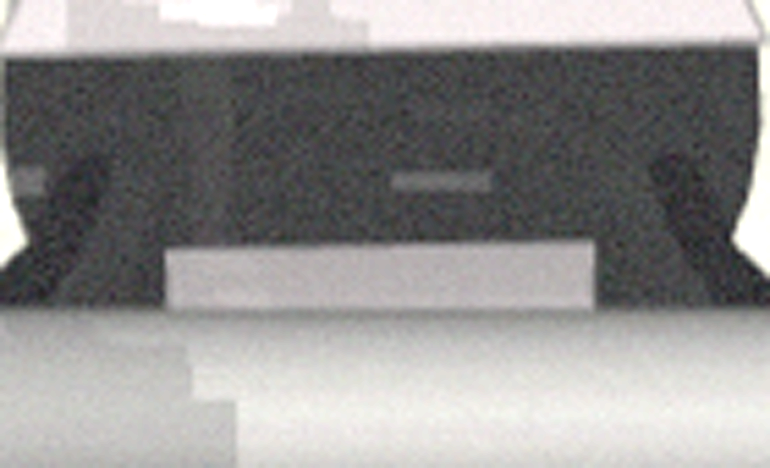

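View pics/s3B.png

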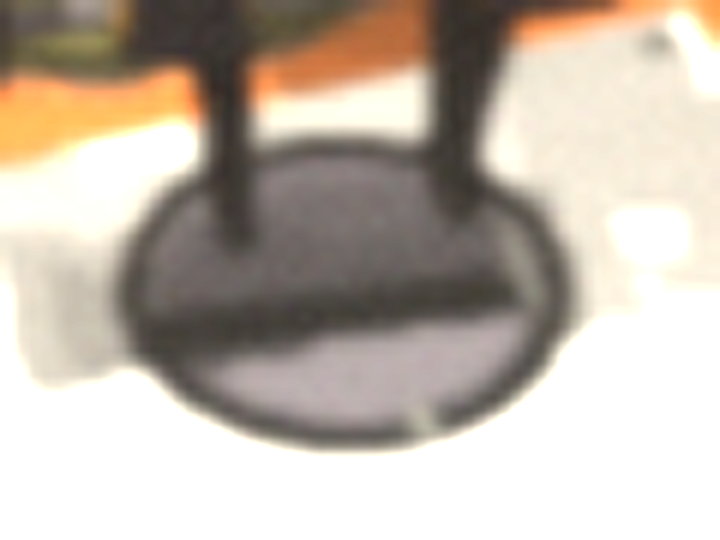

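Call:
drive_tool(
  increments="0 5 0 0 132; 0 5 0 0 132; 0 0 0 0 132",
)

```text
time: 6.78
position: [0.4667, 0.0067, 0.1757]
tool_rot: [-1.188, -1.24, 1.241]
ft_force: [0.8, -0.3, -0.1]
grip_width: 0.481
```

Call:
drive_tool(
  increments="0 5 0 0 132; 0 5 0 0 132; 0 5 0 0 132; 0 3 0 0 132; 0 0 0 0 132",
)

```text
time: 7.4
position: [0.467, 0.0068, 0.158]
tool_rot: [-1.188, -1.241, 1.241]
ft_force: [-0.2, -0.8, 0.5]
grip_width: 0.485
```

```bash
python3 - <<'E'
from h import *
s,r=st(); 
sc=get_image("scene"); w=get_image("wrist")
a=cv2.convertScaleAbs(cv2.resize(w["img"][190:300,200:360,::-1],None,fx=5,fy=5,interpolation=cv2.INTER_CUBIC),alpha=2.5)
cv2.imwrite("pics/w4B.png",a)
a=cv2.convertScaleAbs(cv2.resize(sc["img"][120:170,245:310,::-1],None,fx=12,fy=12,interpolation=cv2.INTER_CUBIC),alpha=1.5)
cv2.imwrite("pics/s4B.png",a)
E
```

```text
t 7.4 p [0.467  0.0068 0.158 ] F [-0.23 -0.79  0.45] T [ 0.092 -0.142  0.   ] g 0.485
R [[-0.043, -0.001, -0.999], [0.999, 0.0, -0.043], [0.0, -1.0, 0.001]] q [ 0.372 -0.039 -0.429  1.909 -0.017  1.268  1.561]
```

View pics/w4B.png

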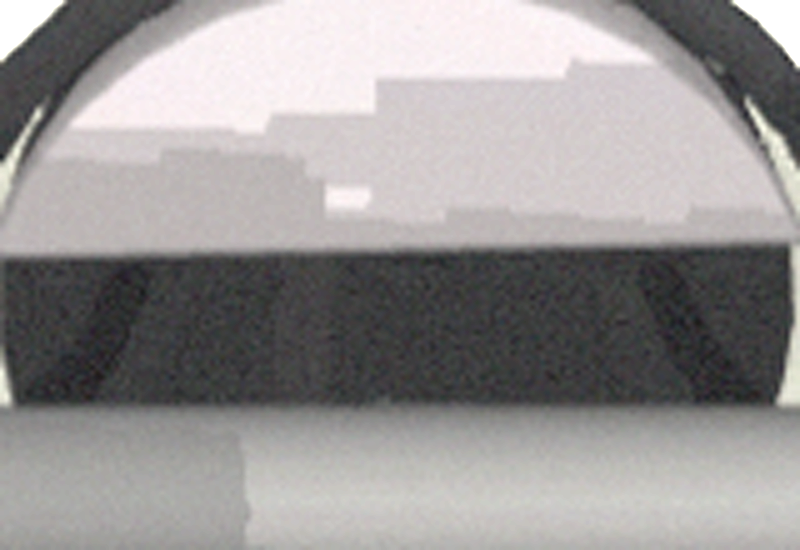

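View pics/s4B.png

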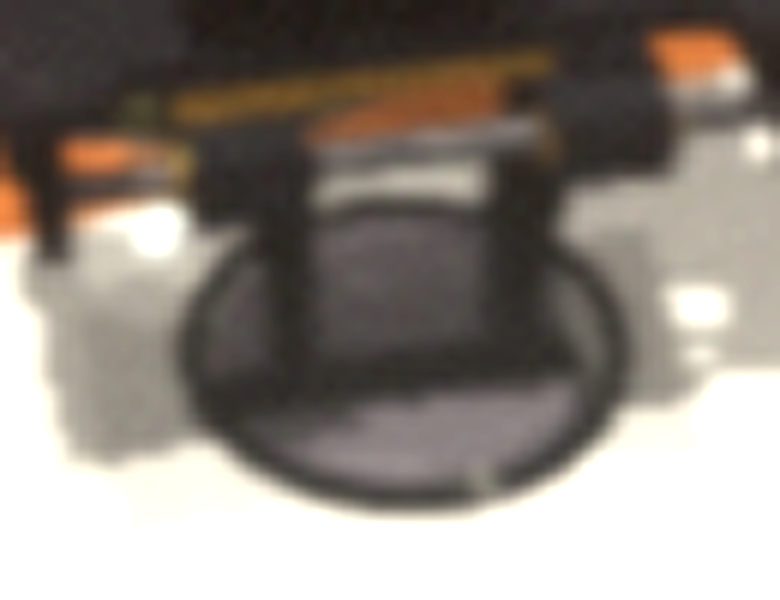

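Call:
drive_tool(
  increments="0 4 0 0 132; 0 2 0 0 132; 0 2 0 0 132; 0 0 0 0 132",
)

```text
time: 8.0
position: [0.4671, 0.0068, 0.1502]
tool_rot: [-1.188, -1.241, 1.241]
ft_force: [0.2, -0.1, -0.0]
grip_width: 0.485
```

Probe the slot walls sideways (tool z = world −x).

Call:
drive_tool(
  increments="0 0 3 0 132; 0 0 0 0 132",
)

```text
time: 8.25
position: [0.4641, 0.0066, 0.1504]
tool_rot: [-1.189, -1.241, 1.241]
ft_force: [-0.4, 0.4, 0.5]
grip_width: 0.486
```

Call:
drive_tool(
  increments="0 0 3 0 132; 0 0 0 0 132",
)

```text
time: 8.5
position: [0.4637, 0.0067, 0.151]
tool_rot: [-1.193, -1.246, 1.238]
ft_force: [5.6, -0.8, -2.4]
grip_width: 0.484
```

Call:
drive_tool(
  increments="0 0 -6 0 132; 0 0 -3 0 132; 0 0 -2.5 0 132; 0 0 0 0 132",
)

```text
time: 9.0
position: [0.4707, 0.0069, 0.1496]
tool_rot: [-1.185, -1.237, 1.243]
ft_force: [-5.3, 0.3, 1.6]
grip_width: 0.483
```

Call:
drive_tool(
  increments="0 0 -3 0 132; 0 0 0 0 132",
)

```text
time: 9.25
position: [0.4705, 0.0068, 0.1487]
tool_rot: [-1.18, -1.232, 1.247]
ft_force: [-12.4, -1.2, 2.7]
grip_width: 0.484
```

Call:
drive_tool(
  increments="0 0 8.4 0 132; 0 4 0 0 132; 0 4 0 0 132; 0 0 0 0 132",
)

```text
time: 9.75
position: [0.4675, 0.0066, 0.1422]
tool_rot: [-1.189, -1.241, 1.241]
ft_force: [-1.8, 0.1, 1.4]
grip_width: 0.48
```

Call:
drive_tool(
  increments="0 3 0 0 132; 0 3 0 0 132; 0 0 0 0 132",
)

```text
time: 10.12
position: [0.4673, 0.0065, 0.1371]
tool_rot: [-1.189, -1.241, 1.241]
ft_force: [-4.0, -0.6, 9.3]
grip_width: 0.481
```

Call:
drive_tool(
  increments="0 4 0 0 132; 0 0 0 0 132",
)

```text
time: 10.38
position: [0.4674, 0.0065, 0.1368]
tool_rot: [-1.19, -1.24, 1.242]
ft_force: [-14.3, -1.7, 30.8]
grip_width: 0.479
```

Call:
drive_tool(
  increments="0 4 0 0 132; 0 0 0 0 132",
)

```text
time: 10.62
position: [0.4676, 0.0065, 0.1365]
tool_rot: [-1.192, -1.24, 1.242]
ft_force: [-23.0, 0.2, 51.6]
grip_width: 0.484
```

Call:
drive_tool(
  increments="0 -5.5 0 0 132; 0 0 0 5 132; 0 0 0 5 132; 0 0 0 5 132; 0 0 0 5 132; 0 0 0 0 132",
)

```text
time: 11.38
position: [0.468, 0.0057, 0.137]
tool_rot: [-1.342, -0.98, 0.98]
ft_force: [-8.0, -2.0, 20.9]
grip_width: 0.483
```

```bash
python3 - <<'E'
from h import *
s,r=st(); print("toolx",np.degrees(np.arctan2(r[1,0],r[0,0])))
E
```

```text
t 11.375 p [0.468  0.0057 0.137 ] F [-7.98 -2.01 20.89] T [-0.379  1.8   -0.085] g 0.483
R [[0.303, 0.002, -0.953], [0.953, -0.002, 0.303], [-0.001, -1.0, -0.003]] q [ 0.373 -0.022 -0.436  1.937 -0.007  1.222  1.204]
toolx 72.37978767737542
```

Call:
drive_tool(
  increments="0 0 0 5 132; 0 0 0 5 132; 0 0 0 5 132; 0 0 0 5 132; 0 0 0 0 132",
)

```text
time: 12.0
position: [0.4676, 0.0049, 0.1369]
tool_rot: [-1.454, -0.713, 0.714]
ft_force: [-9.1, -4.1, 21.3]
grip_width: 0.482
```

```bash
python3 - <<'E'
from h import *
s,r=st(); print("toolx",np.degrees(np.arctan2(r[1,0],r[0,0])))
sc=get_image("scene"); w=get_image("wrist")
cv2.imwrite("pics/w5.png",cv2.convertScaleAbs(w["img"][:,:,::-1],alpha=2))
a=cv2.convertScaleAbs(cv2.resize(sc["img"][120:170,245:310,::-1],None,fx=12,fy=12,interpolation=cv2.INTER_CUBIC),alpha=1.5)
cv2.imwrite("pics/s5.png",a)
E
```

```text
t 12.0 p [0.4676 0.0049 0.1369] F [-9.05 -4.14 21.3 ] T [-0.793  2.064 -0.136] g 0.482
R [[0.611, 0.001, -0.792], [0.792, -0.003, 0.611], [-0.002, -1.0, -0.003]] q [ 0.377 -0.022 -0.439  1.937 -0.006  1.223  0.855]
toolx 52.35783627719363
```

View pics/w5.png

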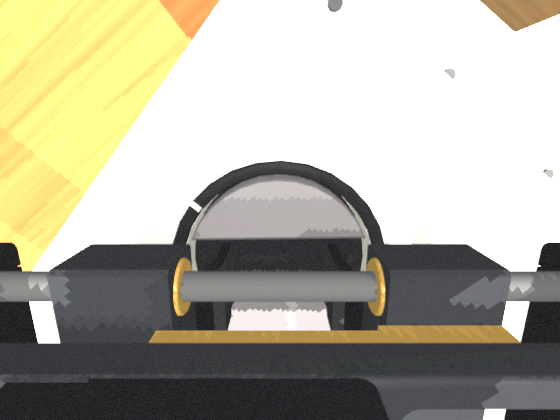

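View pics/s5.png

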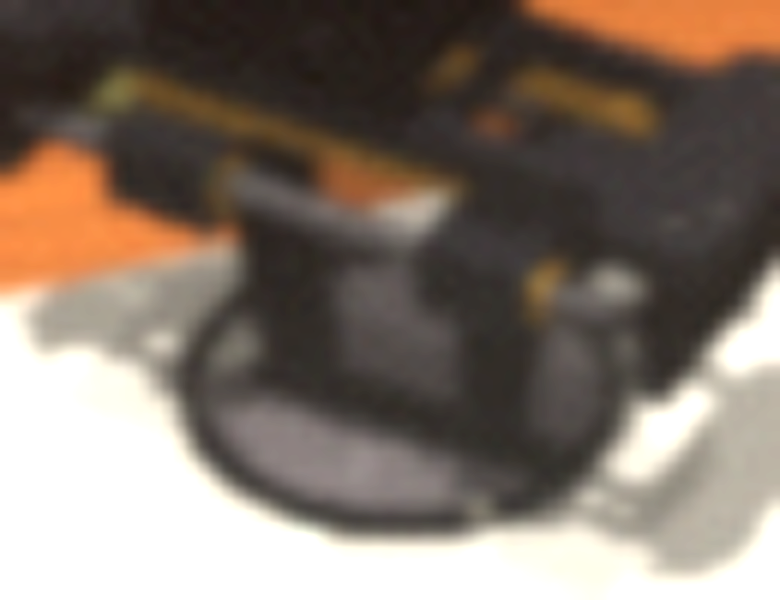

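Call:
drive_tool(
  increments="0 0 0 5 132; 0 0 0 5 132; 0 0 0 5 132; 0 0 0 5 132; 0 0 0 0 132",
)

```text
time: 12.72
position: [0.4669, 0.0043, 0.1369]
tool_rot: [-1.529, -0.441, 0.444]
ft_force: [-11.5, -5.3, 23.7]
grip_width: 0.484
```

Call:
drive_tool(
  increments="0 0 0 5 132; 0 0 0 5 132; 0 0 0 5 132; 0 0 0 5 132; 0 0 0 0 132",
)

```text
time: 13.35
position: [0.4661, 0.004, 0.1369]
tool_rot: [-1.569, -0.167, 0.171]
ft_force: [-15.2, -5.9, 24.6]
grip_width: 0.483
```

```bash
python3 - <<'E'
from h import *
s,r=st(); print("toolx",np.degrees(np.arctan2(r[1,0],r[0,0])))
w=get_image("wrist")
cv2.imwrite("pics/w6.png",cv2.convertScaleAbs(w["img"][:,:,::-1],alpha=2))
E
```

```text
t 13.35 p [0.4661 0.004  0.1369] F [-15.23  -5.91  24.62] T [-1.242  2.923 -0.192] g 0.483
R [[0.977, -0.002, -0.214], [0.214, -0.005, 0.977], [-0.003, -1.0, -0.004]] q [ 0.385 -0.022 -0.445  1.938 -0.005  1.226  0.157]
toolx 12.32858482856567
```

View pics/w6.png

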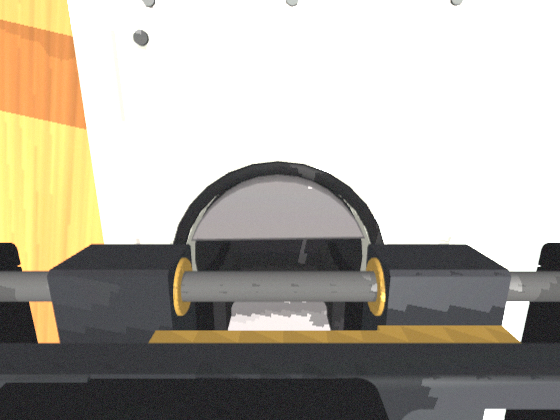

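Call:
drive_tool(
  increments="0 0 0 4 132; 0 0 0 4 132; 0 0 0 0 132",
)

```text
time: 13.78
position: [0.4678, 0.0067, 0.137]
tool_rot: [-1.571, -0.062, 0.06]
ft_force: [-8.9, -1.1, 21.3]
grip_width: 0.485
```

```bash
python3 - <<'E'
from h import *
s,r=st(); print("toolx",np.degrees(np.arctan2(r[1,0],r[0,0])))
w=get_image("wrist")
cv2.imwrite("pics/w7.png",cv2.convertScaleAbs(w["img"][:,:,::-1],alpha=2))
E
```

```text
t 13.775 p [0.4678 0.0067 0.137 ] F [-8.91 -1.1  21.34] T [-0.162  2.057  0.004] g 0.485
R [[0.997, 0.001, -0.078], [0.078, -0.001, 0.997], [0.001, -1.0, -0.001]] q [ 0.385 -0.021 -0.448  1.937 -0.008  1.223  0.018]
toolx 4.463346969220869
```

View pics/w7.png

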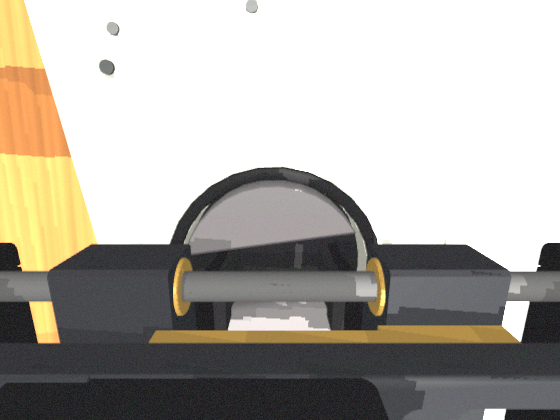

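Call:
drive_tool(
  increments="0 0 0 4 132; 0 0 0 4 132; 0 0 0 0 132",
)

```text
time: 14.2
position: [0.4678, 0.0067, 0.137]
tool_rot: [-1.577, 0.033, -0.036]
ft_force: [-7.1, -4.0, 22.2]
grip_width: 0.489
```

```bash
python3 - <<'E'
from h import *
s,r=st(); print("toolx",np.degrees(np.arctan2(r[1,0],r[0,0])))
w=get_image("wrist")
cv2.imwrite("pics/w8.png",cv2.convertScaleAbs(w["img"][:,:,::-1],alpha=2))
E
```

```text
t 14.2 p [0.4678 0.0067 0.137 ] F [-7.11 -4.01 22.21] T [-0.705  2.05   5.251] g 0.489
R [[0.999, 0.002, 0.044], [-0.044, -0.006, 0.999], [0.002, -1.0, -0.006]] q [ 0.385 -0.021 -0.453  1.937 -0.003  1.223 -0.111]
toolx -2.5384476094422608
```

View pics/w8.png

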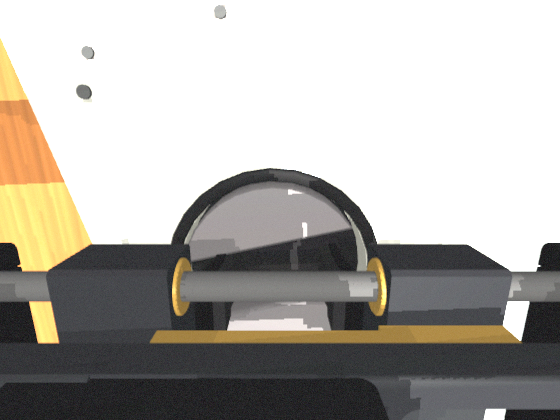

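Call:
drive_tool(
  increments="0 0 0 -4 132; 0 0 0 -4 132; 0 -3 0 0 132; 0 -3 0 0 132; 0 -3 0 0 132; 0 0 0 -4 132; 0 0 0 0 132",
)

```text
time: 15.12
position: [0.4672, 0.0067, 0.1426]
tool_rot: [-1.568, -0.115, 0.115]
ft_force: [-0.8, -0.4, -0.3]
grip_width: 0.479
```

Call:
drive_tool(
  increments="0 -4 0 0 132; 0 -4 0 0 132; 0 -8 0 0 132; 0 -20 0 0 132; 0 -30 0 0 132; 0 -40 0 0 132; 0 -40 0 0 132; 0 0 0 0 132",
)

```text
time: 16.12
position: [0.4692, 0.0069, 0.2928]
tool_rot: [-1.569, -0.121, 0.111]
ft_force: [0.1, 0.7, -1.0]
grip_width: 0.478
```

```bash
python3 - <<'E'
from h import *
s,r=st(); print("toolx",np.degrees(np.arctan2(r[1,0],r[0,0])))
for n in ["scene","wrist"]:
    d=get_image(n); cv2.imwrite(f"pics/{n}9.png",d["img"][:,:,::-1]); np.savez(f"pics/{n}9.npz",**d)
E
```

```text
t 16.125 p [0.4692 0.0069 0.2928] F [ 0.15  0.7  -1.  ] T [ 0.046 -0.106 -0.005] g 0.478
R [[0.989, 0.007, -0.147], [0.147, -0.001, 0.989], [0.007, -1.0, -0.002]] q [ 0.394 -0.094 -0.428  1.689 -0.038  1.531  0.117]
toolx 8.46061995085888
```

View pics/wrist9.png

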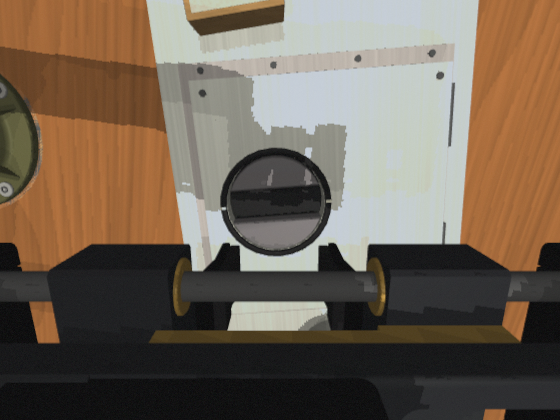

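View pics/scene9.png

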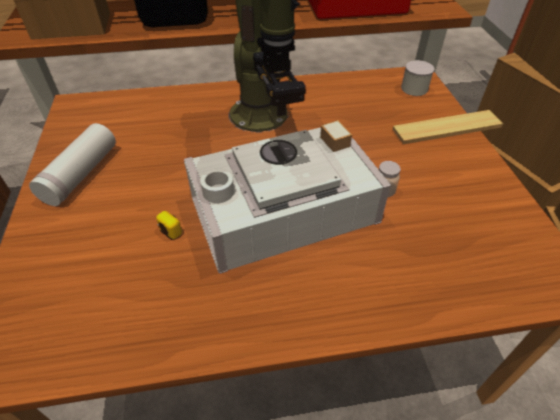

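```bash
python3 - <<'E'
from h import *
A=cv2.imread("pics/scene1.png");B=cv2.imread("pics/scene9.png")
f=lambda im:cv2.resize(im[120:215,220:355],None,fx=5.8,fy=3.1*1.0,interpolation=cv2.INTER_CUBIC)
cv2.imwrite("pics/cmp.png",np.vstack([f(A),f(B)]))
w=cv2.imread("pics/wrist9.png")
cv2.imwrite("pics/w9A.png",cv2.resize(w[140:265,210:345],None,fx=5,fy=4.8*5/4.8,interpolation=cv2.INTER_CUBIC)[:600])
d=dict(np.load("pics/scene9.npz"))
# duct frame
c,s_=np.cos(np.radians(12.4)),np.sin(np.radians(12.4))
o=np.array([.467+.047*c,.0065+.047*s_])
for th in (0,.01,.05,.07):
    out=[]
    for (x,y,z) in ((-.115,-.115,.186),(-.115,.115,.186),(-.047,0,.190)):
        dx,dz=x-.1225,z-.162
        X=.1225+dx*np.cos(th)+dz*np.sin(th); Z=.162-dx*np.sin(th)+dz*np.cos(th)
        out.append(np.round(proj(d,[o[0]+X*c-y*s_,o[1]+X*s_+y*c,Z]),1).tolist())
    print(th,out)
E
```

```text
0 [[230.6, 147.7], [305.1, 129.8], [277.1, 151.4]]
0.01 [[230.6, 147.0], [305.1, 129.2], [277.2, 151.0]]
0.05 [[230.4, 144.6], [305.4, 126.8], [277.3, 149.4]]
0.07 [[230.3, 143.5], [305.6, 125.6], [277.4, 148.6]]
```

View pics/cmp.png

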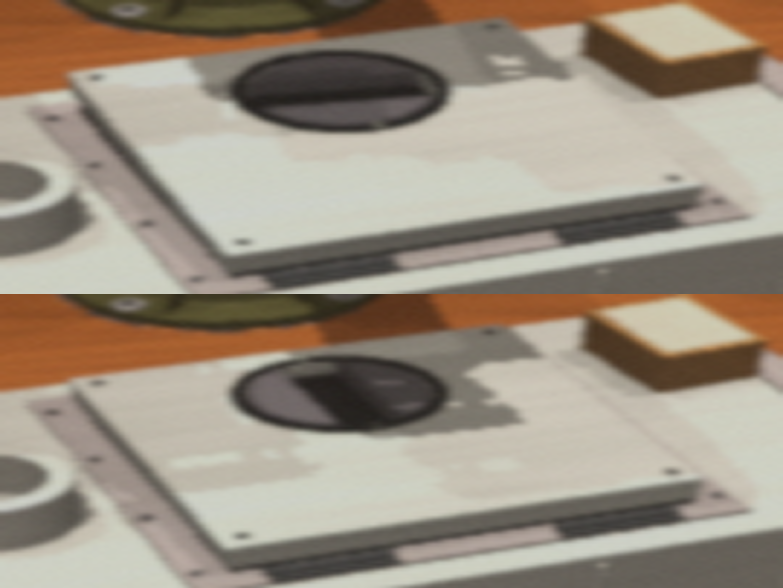

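View pics/w9A.png

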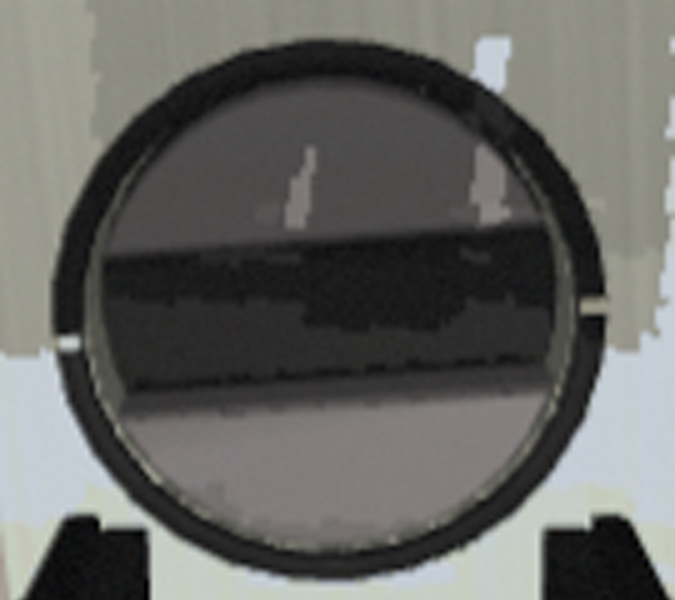

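```bash
python3 - <<'E'
from h import *
st(); print(workorder.close_job())
E
```

```text
t 16.225 p [0.4673 0.0068 0.2891] F [-0.14  0.48  0.62] T [-0.03  -0.052  0.03 ] g 0.483
R [[0.989, 0.001, -0.147], [0.147, -0.0, 0.989], [0.001, -1.0, -0.0]] q [ 0.394 -0.092 -0.428  1.695 -0.038  1.53   0.117]
the job is handed in; nothing more can be done
None
```

I pressed the door shut with the fingertips in the latch slot (about 20 N during the turn) and turned the latch clockwise to its locked stop. I then lifted straight out and handed the job in at about 16 s; it gave no verdict.

**Last checks, after letting go:**
- **Latch:** the slot lies in line with the rim marks to about 0.1° in the wrist picture. While turning, the moment rose to 5.3 N m at the stop.
- **Door:** its front corner in the scene picture fits an opening of about 0.01 rad, which is the locked value. It had fitted about 0.05 before.
- **Robot:** the tool is well clear and the force reads about zero.
- **Loose things:** the roll of tape, box, jar and tape measure look unmoved by eye in the scene picture; I did not measure them again.

**What disagreed or went less well:**
- **Fingertip position:** the fingertips were about 35–37 mm above the reported TCP, although the TCP is stated to be at their very end. Both cameras and the contact heights showed this. I went by the pictures and the forces for all heights.
- **Press force:** while finding the door's stop, the upward force briefly reached 52 N, below the 120 N wrist limit.

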